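# Ready the tube jig and hold its clamp open

## Task

Get the blue gluing jig ready for a tube: of the three red spacer rings, put the one that fits the jig's steel post without rattling fully down on the post, and let go of it. Then take the black handle, pull the spring-loaded clamp back, away from the post, until its red pointer stands at the yellow clip, and finish while still holding it there, so that a colleague can load the tube. Leave the yellow clip, the other two rings and everything else on the bench where they are.

Things in the scene. Friction and masses are not known exactly. Their poses are not given: they have to be found in the camera images.
- jig: Fixed blue jig, base plate 140 x 320 x 12 mm thick. Origin at table height on the jig's centre line; y points along that line from the handle to the post, z up. Directions below are along these axes. Steel guide rails (top 28 mm above the table) flank the clamp; a scale (top 22 mm) runs along its +x side. Only post, clamp and clip rise above 30 mm.
- post_base (a point): Foot of the upright steel post, on its axis, on the base plate's upper face (12 mm above the table). Post 18 mm in diameter, 32 mm high, top 6 mm tapered to 11 mm. A ring that is home has its underside at this height. The clamp's jaw (44 mm wide, top 44 mm above the table) rests 31 mm from the axis on the -y side; to +x and -x the plate is bare.
- clamp: Spring-return slide with handle, jaw and pointer in one piece; slides only along y, axes as the jig's. Origin on the plate's upper face under the handle, 30 mm to -y of the jig's origin at rest. Pulling towards -y opens it (up to 100 mm); a spring returns it: about 4 N at rest, 1.3 N more per 10 mm, 10 to 14 N at the clip.
- handle_grip (a point): Grip point in the middle of the upright black handle plate, 60 mm above the table. The plate is 16 mm thick along the pulling direction (y), 50 mm wide along x, and stands from 32 to 84 mm above the table on the slide, whose flat top is 32 mm above the table.
- pointer_tip (a point): Tip of the red pointer (4 mm wide), which sticks out of the clamp to +x below the handle, 44 mm from the centre line, and moves with the clamp.
- marker: Yellow clip on the scale, 22 (x) x 12 (y) x 10 mm high: the wanted place of the pointer. Origin in the middle of its underside, 22 mm above the table; axes as the jig's. It stands 45 to 75 mm to -y of the resting pointer. The pointer is at the clip when its tip has the clip's jig y, within half the clip's width. A knock can push it along.
- mat: Fixed thin grey mat 190 x 230 mm, 4 mm thick, on which the three rings lie. Origin under its centre.
- ring_small: Red plastic spacer ring, 34 mm outside, 14 mm bore, 20 mm high: too small for the post. Lies flat; origin at the centre of its underside.
- ring_medium: Red plastic spacer ring, 42 mm outside, 21 mm bore, 20 mm high, about 40 g: the one that fits the 18 mm post. Lies flat; origin at the centre of its underside.
- ring_large: Red plastic spacer ring, 50 mm outside, 29 mm bore, 20 mm high: it would rattle on the post. Lies flat; origin at the centre of its underside.
- glue: Bystander: small white glue bottle with blue label and cap, 36 mm in diameter, 100 mm high, standing. Origin under its centre.
- driver: Bystander: screwdriver with orange handle, 180 mm long, lying.
- tape: Bystander: yellow tape roll, 80 mm in diameter, 25 mm high, lying flat.
- jar: Bystander: amber glass jar with black cap, 60 mm in diameter, 70 mm high, standing.
Things that resemble listed ones, but are neither listed nor needed, are in the scene too. What is shaped like the ring_medium but white is not meant.

How it is judged (in metres and radians):
On the way, in this order (a step that is already met when the one before it is completed fails the run):
1. the ring that fits lies home on the post and has been let go (horizontal distance between ring_medium and post_base below 0.004 m and z of ring_medium in the frame of post_base between -0.003 and 0.003 m and contact force between the fingers and ring_medium below 0.1 N and linear speed of ring_medium below 0.02 m/s), for 0.3 s.
2. the clamp is held by the fingers with its pointer at the yellow clip (horizontal distance between ring_medium and post_base below 0.004 m and z of ring_medium in the frame of post_base between -0.003 and 0.003 m and y of pointer_tip in the frame of marker between -0.006 and 0.006 m and contact force between the fingers and clamp above 2 N and linear speed of clamp below 0.01 m/s), for 0.5 s.
At the end, for the whole second after the job is handed in: The medium ring lies home on the post (within 4 mm of its axis, underside within 3 mm of the plate), untouched by the fingers and at rest; the fingers are still holding the clamp (over 2 N) with its pointer within 6 mm of the middle of the yellow clip, standing still (all of step 2 and contact force between the fingers and ring_medium below 0.1 N and linear speed of ring_medium below 0.02 m/s); the arm keeps its last pose, push and grip.
It fails at once if the yellow clip is pushed along its scale by more than 4 mm (distance of marker from where it was at the start of the episode above 0.004 m).
It fails at once if one of the other two rings is shifted by more than 30 mm (distance of any of ring_small, ring_large from where it was at the start of the episode above 0.03 m).
It fails at once if the glue bottle, screwdriver, tape roll or jar is shifted by more than 30 mm (distance of any of glue, driver, tape, jar from where it was at the start of the episode above 0.03 m).
It also fails if it takes over 51 s, if anything falls off the work surface, if the arm or the gripper's body presses on something with over 40 N, if the wrist force passes 120 N, or if a joint passes its speed limit or range.

## Robot

A 6-joint arm with a two-finger parallel gripper is mounted at the origin on the work surface. World frame = base frame: x ahead of the robot, y to its left, z up, the work surface at z = 0. Lengths are in mm, angles in rad, forces in N, time in s.
With the tool pointing down it reaches from about 400 to 925 mm from the base axis. Payload 12.5 kg.
Tool frame: the origin (TCP) lies at the very end of the fingers, on their centre line; the grasp point (between the pads) lies behind it (env.grip_depth is the z of the grasp point in the tool frame, in mm); z points along the fingers, y is the line along which they close (so a half turn about z gives the same grasp; the last joint's range is limited). The gripper opens to 95 mm and grips with 3 to 60 N. Pads are 20 mm wide; open, the fingers measure 119 mm over their backs; the gripper's body (75 mm by 180 mm) begins 59 mm behind the grasp point.
Start: joints at [-1.331, 0.491, 1.559, -0, 1.092, -0.106], TCP at [211.867, -588.013, 214.661] pointing down, gripper open.
Joint ranges: [-3.1, 3.1], [-0.84, 2.19], [0.05, 2.79], [-1.13, 4.28], [0.06, 2.93], [-2.69, 2.69]. Speed limits (rad/s): [2.22, 2.22, 2.79, 3.14, 3.14, 3.14].

## Interface

Orientations are given as [roll, pitch, yaw] about the fixed x, y, z axes, in that order (R = Rz(yaw) Ry(pitch) Rx(roll)).
In Python, from cell import env, optics gives the robot as it stands.
- The arm moves only by the tool step_arm, never from a script. Its argument "moves" is a list of rows, each an object of numbers: "tx", "ty", "tz": the shift along the tool's x, y, z in mm; "roll": the turn about the tool's z in rad. In form: [{"tx": .., "ty": .., "tz": .., "roll": ..}, ...]. A call has 1 to 12 rows; each row is the pose to reach, as a shift and turn from the pose commanded when the call began, along the tool's axes at that moment; what a row does not reach only later rows make up. A row lasts 1/12 s, in which the tool goes at most 41.7 mm and 7.16 degrees, less where a joint would pass 70% of its speed; a pose out of reach is approached as far as the arm can. A call with a gripper value outside its range is refused whole. "grip" is the finger opening in mm, from 0 to 95.1, set as the call begins (left out, the last holds). The fingers move at their own pace and stop on an object; the grip force is fixed at half the most. Time passes only in rows, so rows that repeat a pose let the fingers close. It gives the time, the measured TCP pose, the force, the opening and the grip force at its end, in the units of the state.
- env.state(): the state, without advancing time (a new reading comes with each control period).
- optics.read_camera(name): name is "side" or "top" or "wrist"; returns a dict with "pixels" (480x640x3 uint8, blue, green, red), "mtx" (3x3 intrinsics, pixels), "view" (4x4, takes a point from world to camera coordinates). Camera axes: x right, y down, z forward; pixel columns grow to the right and rows downward; lengths in mm; the calibration is good to about 2 mm. A picture is of the moment at which its call begins. There is no depth.
- env.job_done(): hands the job in; it is judged then, once.
The state is a dict: "t": time; "joints": joint angles; "qvel": joint speeds; "tau": joint torques, N m; "eef_pos": TCP position; "tcp_rot": TCP orientation; "ft_force": force on the tool from outside, world axes, zero at the start; "moment": the same for the moment, N m; "opening": opening from 0.0 (shut) to 1.0 (fully open); "grip_force": force on a finger pad.
Only numpy, scipy, OpenCV 4.12 (cv2) and the standard library are available. Lean on these libraries where they do the work, as an engineer would, in place of code of your own. Each camera call takes 0.05 s, during which the arm holds its last target. There are 200 camera calls.

## Working session

There is one attempt and no reset: what is moved stays moved. The work goes in short steps, Python scripts to look and compute and a tool call to move; the robot and the scene stay as the last step left them, time stands still between calls to the robot, and variables do not carry over. Pictures are saved under pics/ and viewed, at most 10 in all, crops included, and the job is handed in when it is done.

Besides the shell and the picture viewer there is one more tool, called after "Emit:" as a command line: name --argument value ..., lists and objects as JSON in quotes. step_arm: Moves the arm, as the interface text tells. Its arguments: {"type":"object","properties":{"moves":{"type":"array"},"grip":{"type":"number"}},"required":["moves"]}

```bash
mkdir -p pics; cat > h.py <<'E'
import numpy as np, cv2
from cell import env, optics
def shot(n,save=None):
    c=optics.read_camera(n)
    if save: cv2.imwrite('pics/'+save,c['pixels'])
    return c
def ray(c,u,v):
    V=np.array(c['view']);R=V[:3,:3];t=V[:3,3]
    return -R.T@t, R.T@np.linalg.solve(np.array(c['mtx']),[u,v,1.])
def onz(c,u,v,z):
    o,d=ray(c,u,v);return o+d*(z-o[2])/d[2]
def proj(c,p):
    V=np.array(c['view']);q=np.array(c['mtx'])@(V[:3,:3]@np.array(p)+V[:3,3]);return q[:2]/q[2]
def tri(obs):
    A=np.zeros((3,3));b=np.zeros(3);rs=[]
    for c,u,v in obs:
        o,d=ray(c,u,v);d=d/np.linalg.norm(d);P=np.eye(3)-np.outer(d,d);A+=P;b+=P@o;rs.append((o,P))
    x=np.linalg.solve(A,b);return x,[float(np.linalg.norm(P@(x-o))) for o,P in rs]
E
python3 - <<'E'
from h import *
for n in('top','side','wrist'):
    c=shot(n,n+'0.png'); o,d=ray(c,320,240); print(n,o.round(),(d/np.linalg.norm(d)).round(2))
print(env.state(),env.grip_depth)
E
```

```text
top [ 431.   10. 1321.] [ 0.1  -0.   -0.99]
side [301. 870. 832.] [ 0.2  -0.72 -0.66]
wrist [ 287. -562.  386.] [-0.25 -0.11 -0.96]
{'t': 0.15, 'joints': array([-1.33060536e+00,  4.91397949e-01,  1.55930850e+00, -8.70200640e-06,
        1.09173773e+00, -1.05572110e-01]), 'qvel': array([-0.00050761, -0.00142499,  0.00041574, -0.00065005, -0.00015944,
        0.00036356]), 'tau': array([-3.12772054e-04, -6.12898278e+01, -2.58278453e+01,  6.92525343e-02,
        4.72985313e-02, -7.29022986e-05]), 'eef_pos': array([ 211.81269154, -587.81495409,  214.21070678]), 'tcp_rot': array([-3.14074506e+00, -8.20543938e-05,  3.45767057e-01]), 'ft_force': array([ 0.05730665, -0.04030737, -0.28328208]), 'moment': array([-0.07279517, -0.00145105,  0.00807303]), 'grip_force': 0.0, 'opening': 0.9959168235479884} -18.8
```

View pics/top0.png

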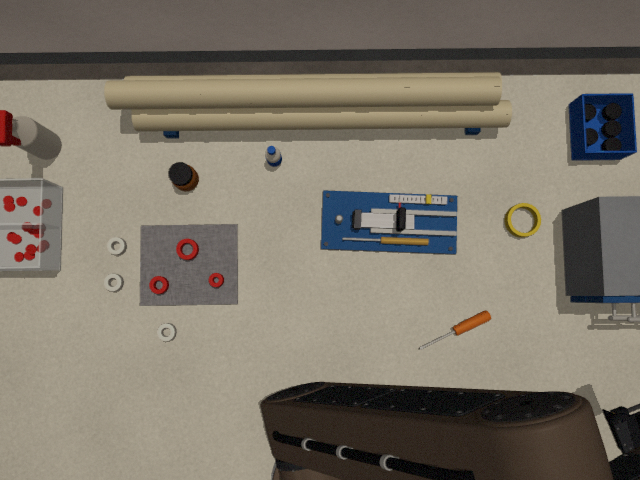

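View pics/side0.png

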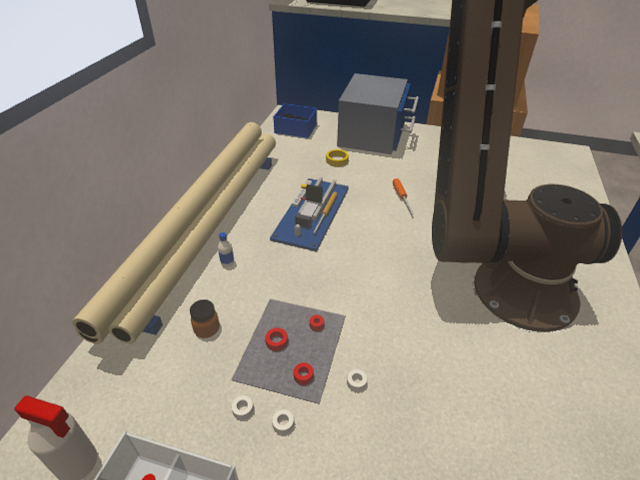

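The top view shows the jig with its post at (339,219), handle at (401,219) and clip at (430,199). A second screwdriver lies along the jig's -x edge at (342–428, 241). The three red rings on the mat are at (187,249), (159,285) and (216,280). There are also white look-alikes at (117,246), (114,282) and (167,332), plus red pieces in the bin. The side view shows the rings at (277,339), (303,373) and (317,322).

```bash
python3 - <<'E'
from h import *
T=shot('top');S=shot('side')
def blobs(c,lo,hi,roi,amin=20):
    h=cv2.cvtColor(c['pixels'],cv2.COLOR_BGR2HSV);m=cv2.inRange(h,lo,hi)
    if lo[0]==0: m|=cv2.inRange(h,(172,lo[1],lo[2]),(180,255,255))
    k=np.zeros_like(m);x0,y0,x1,y1=roi;k[y0:y1,x0:x1]=m[y0:y1,x0:x1]
    cs,_=cv2.findContours(k,cv2.RETR_EXTERNAL,cv2.CHAIN_APPROX_NONE)
    return [q for q in cs if cv2.contourArea(q)>amin]
red=((0,130,60),(8,255,255))
for n,c,r in(('top',T,(135,220,240,310)),('side',S,(230,295,350,400))):
  for q in blobs(c,*red,r):
    e=cv2.fitEllipse(q);p=onz(c,*e[0],19); 
    W=np.array([onz(c,*pt[0],24) for pt in q]);print(n,np.round(e[0],1),np.round(e[1],1),'z19',p.round(1),'outer diam approx',np.round(np.ptp(W[:,:2],0),1))
for q in blobs(T,(100,120,50),(125,255,255),(310,180,470,260),500):
    r=cv2.minAreaRect(q);print('jig',[onz(T,*p,12).round(0) for p in cv2.boxPoints(r)])
for q in blobs(T,(20,120,120),(33,255,255),(385,190,460,210),5):
    M=cv2.moments(q);u,v=M['m10']/M['m00'],M['m01']/M['m00'];print('clip',u,v,onz(T,u,v,30).round(1))
cc=[cv2.resize(T['pixels'][180:260,315:465],None,fx=5,fy=5,interpolation=cv2.INTER_CUBIC)]
cv2.imwrite('pics/jig.png',cc[0])
a=cv2.resize(T['pixels'][225:310,135:245],None,fx=5,fy=5,interpolation=cv2.INTER_CUBIC);cv2.imwrite('pics/mat.png',a)
E
```

```text
top [158.4 284.6] [17.1 18.7] z19 [463.5 382.9  19. ] outer diam approx [39.4 44. ]
top [215.9 279.6] [13.5 14.3] z19 [473.3 249.8  19. ] outer diam approx [30.2 32.4]
top [186.9 248.9] [20.4 21.9] z19 [545.7 317.6  19. ] outer diam approx [46.9 51.2]
side [303.  373.1] [18.8 21.2] z19 [463.3 386.9  19. ] outer diam approx [41.  48.6]
side [276.1 338.6] [21.4 22.3] z19 [545.8 321.7  19. ] outer diam approx [50.1 57.8]
side [316.2 322.2] [13.3 15.5] z19 [473.3 253.8  19. ] outer diam approx [32.4 43.9]
jig [array([544.,   5.,  12.]), array([682.,  -2.,  12.]), array([ 666., -320.,   12.]), array([ 528., -310.,   12.])]
clip 428.05641025641023 198.55897435897435 [ 656.2 -247.    30. ]
```

View pics/jig.png

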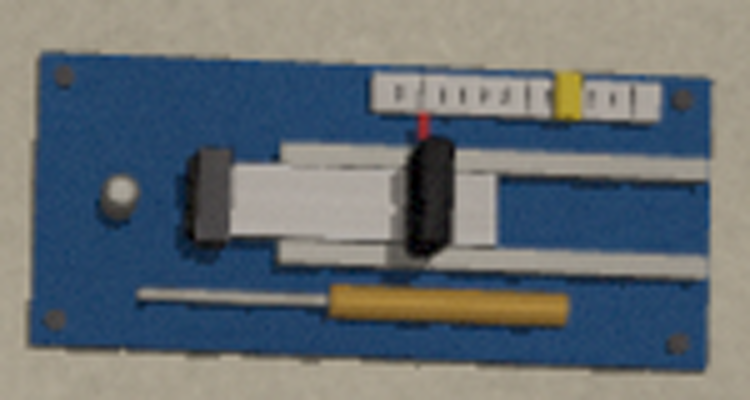

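View pics/mat.png

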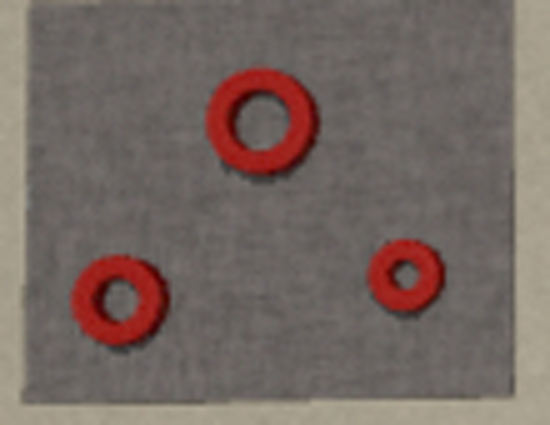

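Going by outer diameter in the top view, (187,249) is about 51 mm, so large. (216,280) is about 32 mm, so small. (158,285) is about 42–44 mm with a mid-sized bore, so it is ring_medium and the one to take. The white rings and the pieces in the bin are ruled out. The crop of the mat confirms the three sizes. The jig crop shows the pointer at (423,125), the clip at (568,95) and a stray screwdriver on the -x side.

Emit:
step_arm --moves '[{"tx": 384,"ty": -274,"tz": 0,"roll": -1.18},{"tx": 384,"ty": -274,"tz": 0,"roll": -1.18},{"tx": 384,"ty": -274,"tz": 0,"roll": -1.18},{"tx": 384,"ty": -274,"tz": 0,"roll": -1.18},{"tx": 384,"ty": -274,"tz": 0,"roll": -1.18},{"tx": 384,"ty": -274,"tz": 0,"roll": -1.18},{"tx": 384,"ty": -274,"tz": 0,"roll": -1.18},{"tx": 384,"ty": -274,"tz": 0,"roll": -1.18},{"tx": 384,"ty": -274,"tz": 0,"roll": -1.18},{"tx": 384,"ty": -274,"tz": 0,"roll": -1.18},{"tx": 384,"ty": -274,"tz": 0,"roll": -1.18},{"tx": 384,"ty": -274,"tz": 0,"roll": -1.18}]'

```text
t: 1.25
eef_pos: [482.2, -196.3, 214.8]
tcp_rot: [3.141, -0.0, 1.529]
ft_force: [-0.4, 0.2, -0.4]
opening: 0.998
grip_force: 0.0
```

Emit:
step_arm --moves '[{"tx": 121,"ty": 113,"tz": 0},{"tx": 121,"ty": 113,"tz": 0},{"tx": 121,"ty": 113,"tz": 0},{"tx": 121,"ty": 113,"tz": 0},{"tx": 121,"ty": 113,"tz": 0},{"tx": 121,"ty": 113,"tz": 0}]'

```text
validation failed for argument at $.mo...
```

```bash
python3 - <<'E'
from h import *
import pickle
c=shot('wrist','w1.png');pickle.dump(c,open('w1.pkl','wb'));print(env.state()['eef_pos'],env.state()['joints'])
o,d=ray(c,320,240);print(o,d/np.linalg.norm(d))
E
```

```text
[ 482.36186254 -196.22786031  214.66985506] [-5.13598829e-01  3.43247495e-01  1.81207001e+00  7.96923844e-04
  9.86015123e-01 -4.72701852e-01]
[ 484.97529681 -117.65397144  386.46145901] [ 0.00767538 -0.2728257  -0.96203286]
```

View pics/w1.png

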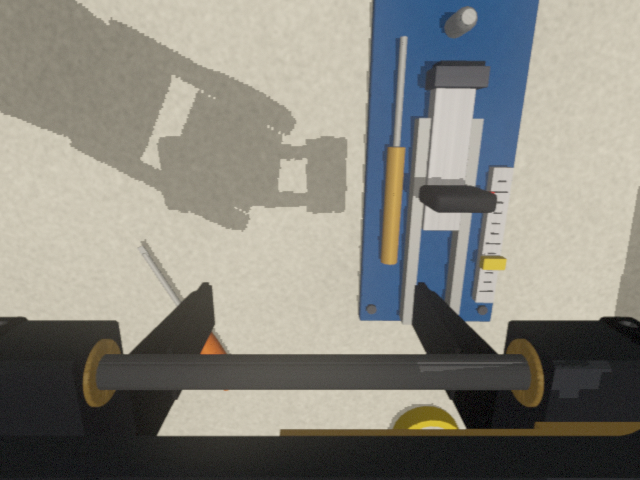

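The wrist view shows the whole jig: post at (461,22), jaw at (460,75), handle at (457,198) and clip at (494,264). The move was refused, probably because every row needs all four keys, so I am resending it with roll included.

Emit:
step_arm --moves '[{"tx": 121,"ty": 113,"tz": 0,"roll": 0},{"tx": 121,"ty": 113,"tz": 0,"roll": 0},{"tx": 121,"ty": 113,"tz": 0,"roll": 0},{"tx": 121,"ty": 113,"tz": 0,"roll": 0},{"tx": 121,"ty": 113,"tz": 0,"roll": 0},{"tx": 121,"ty": 113,"tz": 0,"roll": 0}]'

```text
t: 1.8
eef_pos: [599.1, -83.4, 214.0]
tcp_rot: [-3.141, 0.0, 1.528]
ft_force: [0.4, 0.3, 0.2]
opening: 1.0
grip_force: 0.0
```

```bash
python3 - <<'E'
from h import *
import pickle
c=shot('wrist','w2.png');pickle.dump(c,open('w2.pkl','wb'));print(env.state()['eef_pos'])
E
```

```text
[598.29032674 -84.31995806 214.08873061]
```

View pics/w2.png

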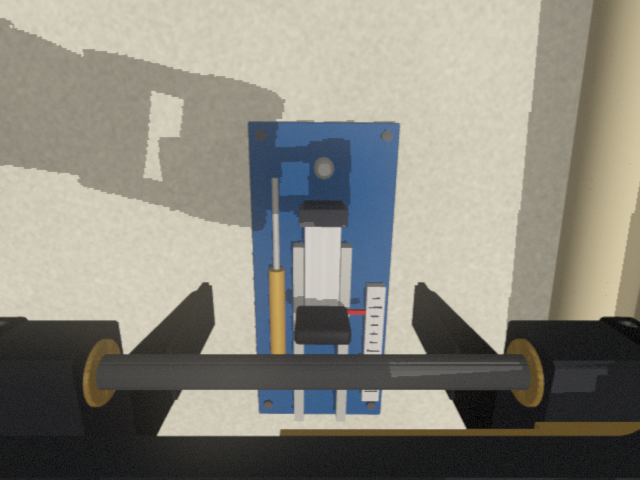

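The second wrist view shows the post top at (324,167), jaw at (324,213), handle at (322,325) and pointer at (356,312).

```bash
python3 - <<'E'
from h import *
import pickle
W=[pickle.load(open(f,'rb')) for f in('w1.pkl','w2.pkl')]
rois=[(440,0,484,46),(306,150,342,186)]
tops=[]
for c,(x0,y0,x1,y1) in zip(W,rois):
    im=c['pixels'][y0:y1,x0:x1];h=cv2.cvtColor(im,cv2.COLOR_BGR2HSV)
    m=cv2.inRange(h,(0,0,0),(180,110,255));g=im.mean(2)*(m>0)
    cs,_=cv2.findContours(m,cv2.RETR_EXTERNAL,cv2.CHAIN_APPROX_NONE);q=max(cs,key=cv2.contourArea)+np.array([x0,y0])
    print('post blob',cv2.boundingRect(q),cv2.minAreaRect(q),cv2.fitEllipse(q))
    v=g[m>0];print(np.percentile(v,[5,25,50,75,95]).round())
    t=cv2.connectedComponentsWithStats((g>np.percentile(v,95)*.9).astype(np.uint8))
    k=1+np.argmax(t[2][1:,4]);print('bright',t[2][k],t[3][k]+[x0,y0]);tops.append((c,*(t[3][k]+[x0,y0])))
x,e=tri(tops);print('post top',x,e)
# plate
for c,roi in zip(W,[(355,0,540,330),(245,115,402,345)]):
    h=cv2.cvtColor(c['pixels'],cv2.COLOR_BGR2HSV);m=cv2.inRange(h,(100,120,30),(125,255,255));k=np.zeros_like(m);x0,y0,x1,y1=roi;k[y0:y1,x0:x1]=m[y0:y1,x0:x1]
    P=cv2.findNonZero(k).reshape(-1,2)
    L=[];R=[]
    for v in range(y0+15,y1-25,4):
        u=P[P[:,1]==v][:,0]
        L.append(onz(c,u.min(),v,12)[:2]);R.append(onz(c,u.max()+1,v,12)[:2])
    for n,A in(('L',L),('R',R)):
        f=cv2.fitLine(np.array(A,np.float32),cv2.DIST_HUBER,0,.01,.01).ravel();f*=np.sign(f[1]);print(n,'yaw',-np.arctan2(f[0],f[1]),'x at y=-43',f[2]+f[0]/f[1]*(-43-f[3]))
S=np.hstack([cv2.resize(c['pixels'][y0:y0+36,x0:x0+36],(390,390),interpolation=cv2.INTER_NEAREST) for c,(x0,y0,_,_) in zip(W,rois)]);cv2.imwrite('pics/post.png',S)
E
```

```text
post blob (444, 6, 34, 33) ((460.804931640625, 22.256107330322266), (23.582239151000977, 37.79405212402344), 51.34019088745117) ((460.7558898925781, 21.89862632751465), (23.715700149536133, 38.776832580566406), 50.535560607910156)
[ 81.  86.  99. 140. 182.]
bright [ 23   9  13  15 159] [468.9245283  16.1509434]
post blob (313, 156, 23, 24) ((323.3999938964844, 167.6999969482422), (23.084625244140625, 21.187259674072266), 71.56504821777344) ((323.4443054199219, 167.6272735595703), (21.18241310119629, 23.053970336914062), 165.73446655273438)
[ 75.  89. 101. 122. 128.]
bright [ 12  13  13  13 131] [323.96183206 169.19847328]
post top [610.02317164 -38.04484984  45.38317397] [0.006309277871079443, 0.0063092778710892505]
L yaw -0.04083009 x at y=-43 541.9903
R yaw -0.17938383 x at y=-43 680.8407
L yaw -0.08855732 x at y=-43 549.73303
R yaw -0.06492027 x at y=-43 678.3973
```

View pics/post.png

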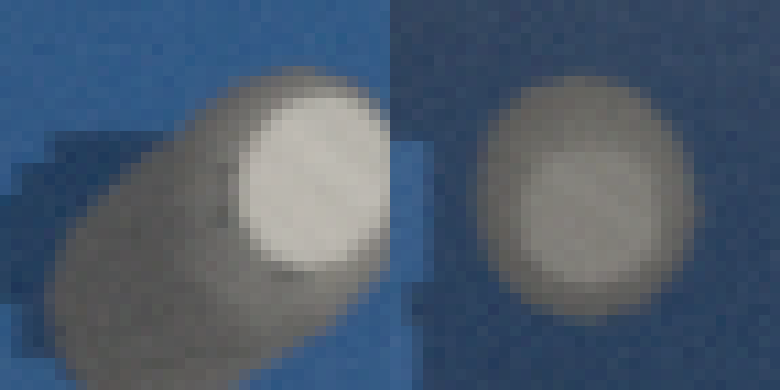

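The post top triangulates to (610.0, -38.0, 45.4), against 44 mm in the text. Next I look at the ring from the same relative pose, so that calibration errors cancel.

Emit:
step_arm --moves '[{"tx": 416,"ty": -165,"tz": 0,"roll": 0},{"tx": 416,"ty": -165,"tz": 0,"roll": 0},{"tx": 416,"ty": -165,"tz": 0,"roll": 0},{"tx": 416,"ty": -165,"tz": 0,"roll": 0},{"tx": 416,"ty": -165,"tz": 0,"roll": 0},{"tx": 416,"ty": -165,"tz": 0,"roll": 0},{"tx": 416,"ty": -165,"tz": 0,"roll": 0},{"tx": 416,"ty": -165,"tz": 0,"roll": 0},{"tx": 416,"ty": -165,"tz": 0,"roll": 0},{"tx": 416,"ty": -165,"tz": 0,"roll": 0},{"tx": 416,"ty": -165,"tz": 0,"roll": 0},{"tx": 416,"ty": -165,"tz": 0,"roll": 0}]'

```text
t: 2.85
eef_pos: [450.9, 341.2, 214.8]
tcp_rot: [3.142, -0.001, 1.528]
ft_force: [0.2, 0.8, -0.4]
opening: 1.001
grip_force: 0.0
```

```bash
cat >> h.py <<'E'
def ringtop(c,guess):
    "ring contours in wrist view: centre pixel of bore edge (top rim) and outline"
    h=cv2.cvtColor(c['pixels'],cv2.COLOR_BGR2HSV);m=cv2.inRange(h,(0,120,40),(9,255,255))|cv2.inRange(h,(171,120,40),(180,255,255))
    cs,hi=cv2.findContours(m,cv2.RETR_CCOMP,cv2.CHAIN_APPROX_NONE);out=[]
    for i,q in enumerate(cs):
        if cv2.contourArea(q)<150: continue
        out.append(('hole' if hi[0][i][3]>=0 else 'outer',cv2.fitEllipse(q)))
    return out
E
python3 - <<'E'
from h import *
import pickle
c=shot('wrist','r1.png');pickle.dump(c,open('r1.pkl','wb'));print(env.state()['eef_pos'])
for k,e in ringtop(c,None): print(k,np.round(e[0],1),np.round(e[1],1),onz(c,*e[0],24).round(1))
E
```

```text
[451.67424825 339.25015748 214.66598475]
outer [337.3 300.4] [31.5 35.3] [471.6 252.7  24. ]
outer [409.9 234. ] [50.8 52.4] [543.2 319.5  24. ]
hole [409.2 233.5] [23.2 29.5] [542.5 320.   24. ]
outer [323.1 170.6] [43.5 44.7] [461.7 383.3  24. ]
hole [323.1 170. ] [22.  23.4] [461.7 383.8  24. ]
```

Emit:
step_arm --moves '[{"tx": 44,"ty": 9,"tz": 94,"roll": 0},{"tx": 44,"ty": 9,"tz": 94,"roll": 0},{"tx": 44,"ty": 9,"tz": 94,"roll": 0},{"tx": 44,"ty": 9,"tz": 94,"roll": 0},{"tx": 44,"ty": 9,"tz": 94,"roll": 0}]'

```text
t: 3.32
eef_pos: [463.9, 380.4, 120.3]
tcp_rot: [-3.14, 0.001, 1.524]
ft_force: [0.3, -0.7, -0.1]
opening: 0.996
grip_force: 0.0
```

```bash
python3 - <<'E'
from h import *
import pickle
a=pickle.load(open('r1.pkl','rb'))
c=shot('wrist','r2.png');s=env.state();print(s['eef_pos'],s['tcp_rot'])
for k,e in ringtop(c,None): print(k,np.round(e[0],1),np.round(e[1],1),onz(c,*e[0],24).round(1))
b=[e for k,e in ringtop(c,None) if k=='hole' and abs(e[0][0]-320)<50]
for e in b: print(tri([(a,323.1,170.),(c,*e[0])]))
# view in pixel of own fingertips midline
print('tcp proj',proj(c,s['eef_pos']))
E
```

```text
[464.26752065 380.732819   121.59114218] [3.14120977e+00 1.13877991e-04 1.52433883e+00]
outer [330.6 400.6] [26.  43.1] [471.8 246.4  24. ]
outer [421.2 313.2] [60.4 65. ] [542.9 321.8  24. ]
outer [310.6 238. ] [56.1 58.8] [462.  384.6  24. ]
hole [310.6 237.1] [22.4 28.1] [462.  385.3  24. ]
(array([461.86635378, 382.91265634,  15.44496047]), [0.02370634970250069, 0.023706349702595185])
tcp proj [314.31974393 300.69426945]
```

View pics/r2.png

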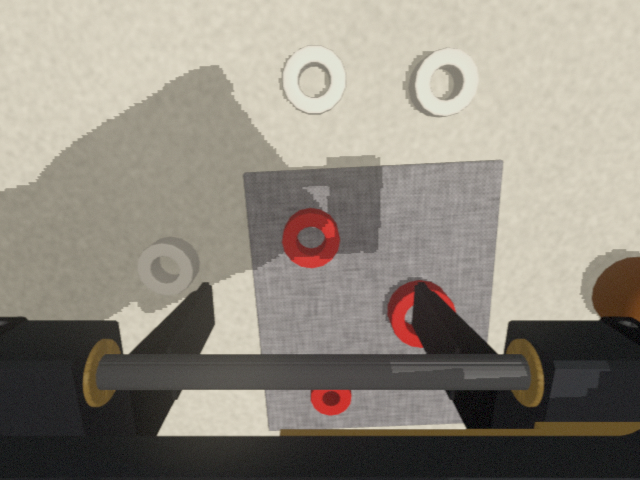

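The view shows the medium ring at (311,238), centred between the fingers. It triangulates to about (462, 384). The other two red rings are at (421,313) and (331,400). Next I descend.

Emit:
step_arm --moves '[{"tx": 3,"ty": -2,"tz": 60,"roll": 0},{"tx": 3,"ty": -2,"tz": 60,"roll": 0},{"tx": 3,"ty": -2,"tz": 90,"roll": 0},{"tx": 3,"ty": -2,"tz": 100,"roll": 0},{"tx": 3,"ty": -2,"tz": 108,"roll": 0},{"tx": 3,"ty": -2,"tz": 108,"roll": 0},{"tx": 3,"ty": -2,"tz": 108,"roll": 0}]' --grip 70

```text
t: 3.95
eef_pos: [462.3, 385.4, 14.1]
tcp_rot: [3.14, -0.001, 1.525]
ft_force: [0.6, 0.1, 0.2]
opening: 0.737
grip_force: 0.0
```

```bash
python3 - <<'E'
from h import *
for i in range(3):
    c=shot('wrist','r3.png' if i==0 else None);s=env.state();print(s['eef_pos'].round(2),s['tcp_rot'].round(4))
for k,e in ringtop(c,None): print(k,np.round(e[0],1),np.round(e[1],1),onz(c,*e[0],24).round(1))
print('tcp proj at z24',proj(c,[*s['eef_pos'][:2],24]))
E
```

```text
[462.4  385.56  14.28] [ 3.1397e+00 -1.2000e-03  1.5256e+00]
[462.33 385.64  14.24] [ 3.1397e+00 -1.3000e-03  1.5257e+00]
[462.2  385.65  14.09] [ 3.1398e+00 -1.2000e-03  1.5258e+00]
outer [312.8 308.2] [88.8 93.4] [462.  386.1  24. ]
hole [313.  306.1] [25.2 39.3] [462.1 387.2  24. ]
tcp proj at z24 [313.38432771 309.14517874]
```

Emit:
step_arm --moves '[{"tx": 0,"ty": 0,"tz": 6,"roll": 0},{"tx": 0,"ty": 0,"tz": 6,"roll": 0},{"tx": 0,"ty": 0,"tz": 6,"roll": 0}]'

```text
t: 4.35
eef_pos: [461.5, 385.3, 6.5]
tcp_rot: [-3.141, 0.0, 1.526]
ft_force: [-0.1, 0.1, 0.2]
opening: 0.74
grip_force: 0.0
```

Emit:
step_arm --moves '[{"tx": 0,"ty": 0,"tz": 0,"roll": 0},{"tx": 0,"ty": 0,"tz": 0,"roll": 0},{"tx": 0,"ty": 0,"tz": 0,"roll": 0},{"tx": 0,"ty": 0,"tz": 0,"roll": 0},{"tx": 0,"ty": 0,"tz": 0,"roll": 0},{"tx": 0,"ty": 0,"tz": 0,"roll": 0},{"tx": 0,"ty": 0,"tz": 0,"roll": 0},{"tx": 0,"ty": 0,"tz": 0,"roll": 0}]' --grip 34

```text
t: 5.02
eef_pos: [461.6, 385.4, 6.6]
tcp_rot: [3.142, 0.0, 1.526]
ft_force: [0.6, -0.5, 0.5]
opening: 0.44
grip_force: 30.0
```

Emit:
step_arm --moves '[{"tx": 0,"ty": 0,"tz": -40,"roll": 0},{"tx": 0,"ty": 0,"tz": -80,"roll": 0},{"tx": 0,"ty": 0,"tz": -110,"roll": 0},{"tx": 0,"ty": 0,"tz": -110,"roll": 0},{"tx": 0,"ty": 0,"tz": -110,"roll": 0}]'

```text
t: 5.43
eef_pos: [462.0, 385.7, 118.2]
tcp_rot: [3.139, -0.002, 1.526]
ft_force: [0.7, 0.6, -1.3]
opening: 0.437
grip_force: 30.0
```

The opening is 41.8 mm, which matches the medium ring. I carry it to a viewing pose just short of the post.

Emit:
step_arm --moves '[{"tx": -462,"ty": 169,"tz": 0,"roll": 0},{"tx": -462,"ty": 169,"tz": 0,"roll": 0},{"tx": -462,"ty": 169,"tz": 0,"roll": 0},{"tx": -462,"ty": 169,"tz": 0,"roll": 0},{"tx": -462,"ty": 169,"tz": 0,"roll": 0},{"tx": -462,"ty": 169,"tz": 0,"roll": 0},{"tx": -462,"ty": 169,"tz": 0,"roll": 0},{"tx": -462,"ty": 169,"tz": 0,"roll": 0},{"tx": -462,"ty": 169,"tz": 0,"roll": 0},{"tx": -462,"ty": 169,"tz": 0,"roll": 0},{"tx": -462,"ty": 169,"tz": 0,"roll": 0},{"tx": -462,"ty": 169,"tz": 0,"roll": 0}]'

```text
t: 6.43
eef_pos: [609.4, -86.6, 114.9]
tcp_rot: [-3.139, -0.0, 1.525]
ft_force: [-0.3, 0.3, 0.1]
opening: 0.437
grip_force: 30.0
```

Emit:
step_arm --moves '[{"tx": 0,"ty": 0,"tz": 0,"roll": 0},{"tx": 0,"ty": 0,"tz": 0,"roll": 0}]'

```text
t: 6.6
eef_pos: [609.1, -85.4, 114.7]
tcp_rot: [-3.139, -0.0, 1.523]
ft_force: [0.5, 1.4, -0.8]
opening: 0.438
grip_force: 30.0
```

```bash
python3 - <<'E'
from h import *
import pickle
for i in range(3): c=shot('wrist','p1.png' if i==2 else None);s=env.state();print(s['eef_pos'].round(2),s['tcp_rot'].round(4))
pickle.dump(c,open('p1.pkl','wb'))
for k,e in ringtop(c,None): print(k,np.round(e[0],1),np.round(e[1],1),onz(c,*e[0],s['eef_pos'][2]+17.5).round(1))
print('post expected px',proj(c,[610,-38,44]),'tcp',proj(c,s['eef_pos']))
E
```

```text
[608.78 -84.04 114.97] [-3.1389e+00 -6.0000e-04  1.5245e+00]
[608.79 -83.2  115.33] [-3.1392e+00 -5.0000e-04  1.5257e+00]
[608.94 -82.76 115.74] [-3.1398e+00 -4.0000e-04  1.5266e+00]
outer [312.8 312.8] [90.7 95.2] [608.5 -80.9 133.2]
hole [312.8 312.8] [26.7 42.1] [608.6 -80.9 133.2]
post expected px [312.47927825 185.41969899] tcp [313.8601942 299.6831897]
```

View pics/p1.png

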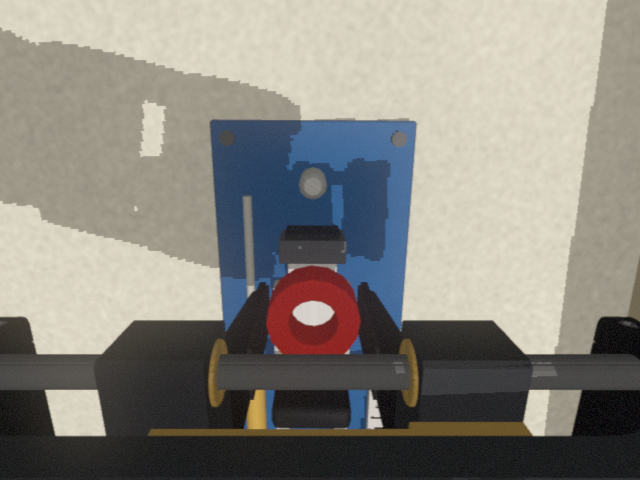

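The post top is at (313,184), as predicted. The ring is held level at (313,313). I refine the ring-to-tool and post positions using clean edges.

```bash
python3 - <<'E'
from h import *
import pickle
w2=pickle.load(open('w2.pkl','rb'))
for i in range(3):
    c=shot('wrist');s=env.state();p=s['eef_pos'];zt=p[2]+17.5
    h=cv2.cvtColor(c['pixels'],cv2.COLOR_BGR2HSV);m=cv2.inRange(h,(0,120,40),(9,255,255))|cv2.inRange(h,(171,120,40),(180,255,255))
    m[:255]=0;m[370:]=0;q=max(cv2.findContours(m,cv2.RETR_EXTERNAL,cv2.CHAIN_APPROX_NONE)[0],key=cv2.contourArea).reshape(-1,2)
    # lower part of outline belongs to the top rim
    W=np.array([onz(c,u,v,zt)[:2] for u,v in q if v>318])
    A=np.c_[2*W,np.ones(len(W))];x=np.linalg.lstsq(A,(W**2).sum(1),rcond=None)[0];r=np.sqrt(x[2]+x[0]**2+x[1]**2)
    im=c['pixels'][166:204,296:330];hs=cv2.cvtColor(im,cv2.COLOR_BGR2HSV);mm=cv2.inRange(hs,(0,0,0),(180,110,255));g=im.mean(2)*(mm>0)
    t=cv2.connectedComponentsWithStats((g>np.percentile(g[mm>0],95)*.9).astype(np.uint8));k=1+np.argmax(t[2][1:,4]);pt=t[3][k]+[296,166]
    print('tcp',p.round(1),'ring',x[:2].round(1),'r',r.round(1),'rel',(x[:2]-p[:2]).round(2),'post px',pt.round(1),t[2][k],'onz44',onz(c,*pt,44).round(1),tri([(w2,323.96,169.2),(c,*pt)])[0].round(1), s['t'])
E
```

```text
tcp [609.1 -82.5 116.1] ring [608.6 -80.8] r 21.7 rel [-0.47  1.69] post px [312.3 186.4] [  8  12  17  18 243] onz44 [610.  -38.2  44. ] [610.  -38.   45.7] 6.8
tcp [609.3 -82.5 116.3] ring [608.8 -80.5] r 21.8 rel [-0.45  1.99] post px [312.  186.7] [  8  12  17  18 241] onz44 [610.  -38.3  44. ] [610.  -38.   46.1] 6.85
tcp [609.4 -82.6 116.5] ring [609.  -80.5] r 21.8 rel [-0.43  2.03] post px [311.7 186.7] [  7  12  18  18 245] onz44 [610.  -38.3  44. ] [610.  -38.   45.9] 6.9
```

```bash
python3 - <<'E'
from h import *
import pickle
from scipy.optimize import least_squares
r1=pickle.load(open('r1.pkl','rb'));p1=pickle.load(open('p1.pkl','rb'))
def shifted(c,p0,p1,img):
    V=np.array(c['view']).copy();V[:3,3]-=V[:3,:3]@(np.array(p1)-p0);return dict(pixels=cv2.imread(img),mtx=c['mtx'],view=V)
b=np.array([451.67,339.25,214.67])
for n,c,rc,p,zt in(('r1',r1,(323,170),b,24),('r2',shifted(r1,b,[464.27,380.73,121.0],'pics/r2.png'),(311,238),None,24),('r3',shifted(r1,b,[462.3,385.6,14.2],'pics/r3.png'),(313,308),None,24),('p1',p1,(313,313),None,133)):
    h=cv2.cvtColor(c['pixels'],cv2.COLOR_BGR2HSV);m=cv2.inRange(h,(0,120,40),(9,255,255))|cv2.inRange(h,(171,120,40),(180,255,255))
    qs=cv2.findContours(m,cv2.RETR_EXTERNAL,cv2.CHAIN_APPROX_NONE)[0]
    q=min([q for q in qs if cv2.contourArea(q)>500],key=lambda q:np.hypot(*(np.array(cv2.minEnclosingCircle(q)[0])-rc))).reshape(-1,2).astype(float)
    q=q[q[:,1]>rc[1]+4]
    f=lambda x:[np.hypot(*(onz(c,u,v,x[2])[:2]-x[:2]))-21 for u,v in q]
    x0=[*onz(c,*rc,zt)[:2],zt];s=least_squares(f,x0,loss='huber').x
    s2=least_squares(lambda x:f([*x,zt]),x0[:2],loss='huber').x
    o,_=ray(c,320,240);print(n,'free',s.round(1),'fixed z',s2.round(1),'cam',o.round(1))
E
```

```text
r1 free [462.1 380.9   6.7] fixed z [461.8 383.9] cam [453.8 419.8 386.5]
r2 free [461.3 381.2  11.2] fixed z [461.6 386. ] cam [466.4 461.2 292.8]
r3 free [460.9 382.3  19. ] fixed z [461.  385.6] cam [464.5 466.1 186. ]
p1 free [608.8 -74.3 144.6] fixed z [608.5 -82.3] cam [612.3  -4.6 287.1]
```

Emit:
step_arm --moves '[{"tx": 45,"ty": -1,"tz": 0,"roll": 0},{"tx": 45,"ty": -1,"tz": 0,"roll": 0},{"tx": 45,"ty": -1,"tz": 30,"roll": 0},{"tx": 45,"ty": -1,"tz": 60,"roll": 0},{"tx": 45,"ty": -1,"tz": 60,"roll": 0},{"tx": 45,"ty": -1,"tz": 60,"roll": 0},{"tx": 45,"ty": -1,"tz": 60,"roll": 0},{"tx": 45,"ty": -1,"tz": 60,"roll": 0}]'

```text
t: 7.57
eef_pos: [611.4, -38.8, 58.3]
tcp_rot: [3.139, 0.0, 1.526]
ft_force: [-0.4, 1.5, 0.6]
opening: 0.439
grip_force: 30.0
```

```bash
python3 - <<'E'
from h import *
c=shot('side');s=env.state();print(s['eef_pos'].round(1),s['ft_force'].round(1))
u,v=proj(c,[610,-38,44]).astype(int);print(u,v)
cv2.imwrite('pics/s1.png',cv2.resize(c['pixels'][v-40:v+40,u-50:u+50],None,fx=7,fy=7,interpolation=cv2.INTER_CUBIC))
w=shot('wrist');a=proj(w,[610,-38,44]);print('wrist post',a)
E
```

```text
[611.4 -38.9  58.3] [-0.9  0.3  0.2]
298 225
wrist post [310.7059404  287.01157362]
```

View pics/s1.png

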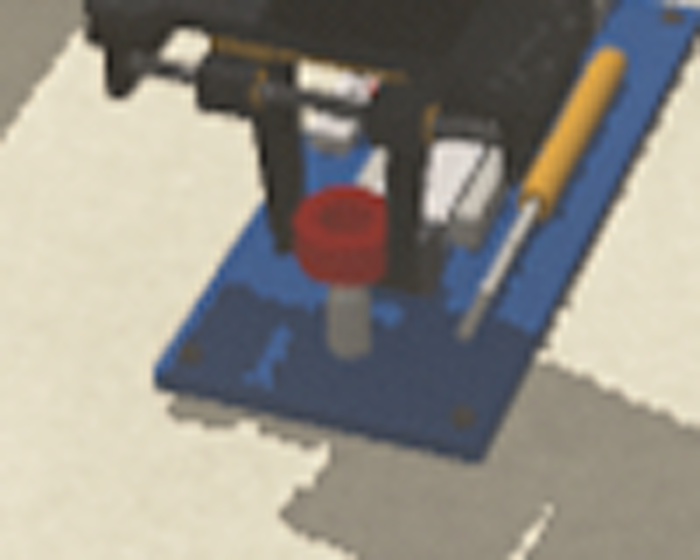

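In the side view the ring (centre about 343,235) hangs right above the post (348,320), within a few millimetres. I trim and descend onto the taper.

Emit:
step_arm --moves '[{"tx": 1,"ty": -1,"tz": 2,"roll": 0},{"tx": 1,"ty": -1,"tz": 4,"roll": 0},{"tx": 1,"ty": -1,"tz": 6,"roll": 0},{"tx": 1,"ty": -1,"tz": 8,"roll": 0},{"tx": 1,"ty": -1,"tz": 10,"roll": 0},{"tx": 1,"ty": -1,"tz": 12,"roll": 0},{"tx": 1,"ty": -1,"tz": 14,"roll": 0},{"tx": 1,"ty": -1,"tz": 14,"roll": 0},{"tx": 1,"ty": -1,"tz": 14,"roll": 0}]'

```text
t: 8.42
eef_pos: [609.7, -37.8, 42.4]
tcp_rot: [-3.141, 0.0, 1.526]
ft_force: [0.7, 0.4, -0.2]
opening: 0.439
grip_force: 30.0
```

Emit:
step_arm --moves '[{"tx": 0,"ty": 0,"tz": 1,"roll": 0},{"tx": 0,"ty": 0,"tz": 2,"roll": 0},{"tx": 0,"ty": 0,"tz": 3,"roll": 0},{"tx": 0,"ty": 0,"tz": 4,"roll": 0},{"tx": 0,"ty": 0,"tz": 5,"roll": 0},{"tx": 0,"ty": 0,"tz": 6,"roll": 0},{"tx": 0,"ty": 0,"tz": 7,"roll": 0},{"tx": 0,"ty": 0,"tz": 8,"roll": 0},{"tx": 0,"ty": 0,"tz": 8,"roll": 0}]'

```text
t: 9.17
eef_pos: [609.9, -37.5, 34.6]
tcp_rot: [3.141, -0.0, 1.526]
ft_force: [2.1, 5.0, 2.3]
opening: 0.439
grip_force: 30.0
```

Emit:
step_arm --moves '[{"tx": 0.7,"ty": 0.3,"tz": 0,"roll": 0},{"tx": 1,"ty": 0.5,"tz": 1,"roll": 0},{"tx": 1,"ty": 0.5,"tz": 3,"roll": 0},{"tx": 1,"ty": 0.5,"tz": 5,"roll": 0},{"tx": 1,"ty": 0.5,"tz": 7,"roll": 0},{"tx": 1,"ty": 0.5,"tz": 7,"roll": 0}]'

```text
t: 9.67
eef_pos: [609.9, -36.9, 27.0]
tcp_rot: [-3.141, 0.0, 1.526]
ft_force: [0.5, 0.5, -0.0]
opening: 0.44
grip_force: 30.0
```

Emit:
step_arm --moves '[{"tx": 0,"ty": 0,"tz": 2,"roll": 0},{"tx": 0,"ty": 0,"tz": 4,"roll": 0},{"tx": 0,"ty": 0,"tz": 6,"roll": 0},{"tx": 0,"ty": 0,"tz": 8,"roll": 0},{"tx": 0,"ty": 0,"tz": 10,"roll": 0},{"tx": 0,"ty": 0,"tz": 11,"roll": 0},{"tx": 0,"ty": 0,"tz": 11,"roll": 0},{"tx": 0,"ty": 0,"tz": 11,"roll": 0}]'

```text
t: 10.33
eef_pos: [610.2, -36.8, 16.6]
tcp_rot: [-3.142, 0.0, 1.526]
ft_force: [0.2, 0.5, -0.9]
opening: 0.441
grip_force: 30.0
```

Emit:
step_arm --moves '[{"tx": 0,"ty": 0,"tz": 1,"roll": 0},{"tx": 0,"ty": 0,"tz": 1.5,"roll": 0},{"tx": 0,"ty": 0,"tz": 1.5,"roll": 0}]'

```text
t: 10.58
eef_pos: [610.2, -36.8, 15.0]
tcp_rot: [-3.142, 0.0, 1.526]
ft_force: [0.3, -0.0, -0.3]
opening: 0.438
grip_force: 30.0
```

Emit:
step_arm --moves '[{"tx": 0,"ty": 0,"tz": 0,"roll": 0},{"tx": 0,"ty": 0,"tz": 0,"roll": 0},{"tx": 0,"ty": 0,"tz": 0,"roll": 0},{"tx": 0,"ty": 0,"tz": 0,"roll": 0},{"tx": 0,"ty": 0,"tz": 0,"roll": 0},{"tx": 0,"ty": 0,"tz": 0,"roll": 0}]' --grip 54

```text
t: 11.08
eef_pos: [610.3, -36.8, 15.2]
tcp_rot: [3.141, 0.0, 1.526]
ft_force: [0.1, 0.5, -0.0]
opening: 0.569
grip_force: 0.0
```

Emit:
step_arm --moves '[{"tx": 0,"ty": 0,"tz": -30,"roll": 0},{"tx": 0,"ty": 0,"tz": -60,"roll": 0},{"tx": 0,"ty": 0,"tz": -100,"roll": 0},{"tx": 0,"ty": 0,"tz": -130,"roll": 0},{"tx": 0,"ty": 0,"tz": -130,"roll": 0},{"tx": 0,"ty": 0,"tz": -130,"roll": 0}]'

```text
t: 11.58
eef_pos: [610.8, -36.8, 146.8]
tcp_rot: [3.138, 0.001, 1.526]
ft_force: [0.6, 0.1, -0.9]
opening: 0.57
grip_force: 0.0
```

```bash
python3 - <<'E'
from h import *
c=shot('wrist','q.png');s=env.state();print(s['t'],s['eef_pos'].round(1),s['opening'])
for k,e in ringtop(c,None): print(k,np.round(e[0],1),np.round(e[1],1),onz(c,*e[0],32).round(1))
# handle: dark mask
g=cv2.cvtColor(c['pixels'],cv2.COLOR_BGR2HSV)
d=shot('side');u,v=proj(d,[610,-38,32]).astype(int)
a=cv2.resize(c['pixels'][130:430,170:470],(400,400));b=cv2.resize(d['pixels'][v-50:v+30,u-35:u+45],(400,400),interpolation=cv2.INTER_CUBIC)
cv2.imwrite('pics/q2.png',np.hstack([a,b]))
E
```

```text
11.6333 [610.1 -36.7 145.2] 0.5684141664522997
outer [311.6 237.7] [52.7 55.4] [609.8 -37.5  32. ]
hole [311.8 239.5] [27.  27.3] [609.9 -39.   32. ]
```

View pics/q2.png

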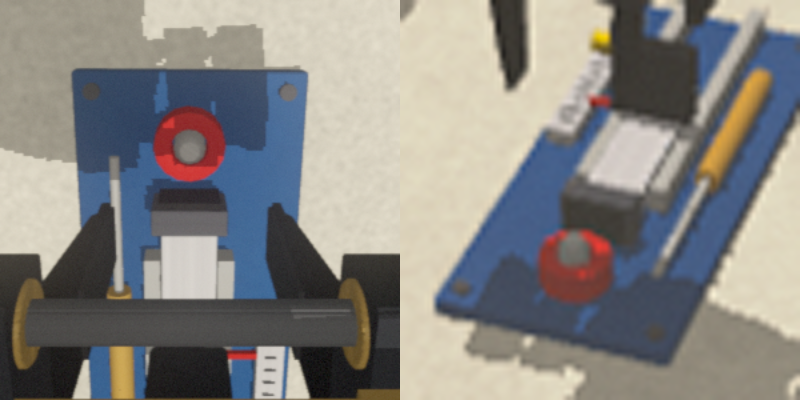

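The ring sits home on the post: wrist crop (190,145), side crop (575,265), with the post tip showing in its bore. That was my eleventh viewed picture, one over the limit of 10, so from here I work from numbers only. Next I turn for the handle grasp.

Emit:
step_arm --moves '[{"tx": -153,"ty": -3,"tz": -68,"roll": 1.573},{"tx": -153,"ty": -3,"tz": -68,"roll": 1.573},{"tx": -153,"ty": -3,"tz": -68,"roll": 1.573},{"tx": -153,"ty": -3,"tz": -68,"roll": 1.573},{"tx": -153,"ty": -3,"tz": -68,"roll": 1.573},{"tx": -153,"ty": -3,"tz": -68,"roll": 1.573},{"tx": -153,"ty": -3,"tz": -68,"roll": 1.573},{"tx": -153,"ty": -3,"tz": -68,"roll": 1.573},{"tx": -153,"ty": -3,"tz": -68,"roll": 1.573},{"tx": -153,"ty": -3,"tz": -68,"roll": 1.573},{"tx": -153,"ty": -3,"tz": -68,"roll": 1.573},{"tx": -153,"ty": -3,"tz": -68,"roll": 1.573}]' --grip 60

```text
t: 12.68
eef_pos: [599.9, -189.3, 211.1]
tcp_rot: [-3.14, 0.003, 0.02]
ft_force: [0.5, 0.1, -0.2]
opening: 0.633
grip_force: 0.0
```

Emit:
step_arm --moves '[{"tx": 0,"ty": 0,"tz": 0,"roll": 0.07},{"tx": 0,"ty": 0,"tz": 0,"roll": 0.07},{"tx": 0,"ty": 0,"tz": 0,"roll": 0.07},{"tx": 0,"ty": 0,"tz": 0,"roll": 0.07}]'

```text
t: 13.02
eef_pos: [600.2, -189.4, 212.1]
tcp_rot: [-3.141, 0.001, -0.042]
ft_force: [0.3, -0.1, -0.2]
opening: 0.631
grip_force: 0.0
```

```bash
cat >> h.py <<'E'
def blob(c,lo,hi,roi=None,amin=8,v=True):
    h=cv2.cvtColor(c['pixels'],cv2.COLOR_BGR2HSV);m=cv2.inRange(h,lo,hi)
    if lo[0]==0 and lo[1]>0: m|=cv2.inRange(h,(171,lo[1],lo[2]),(180,255,255))
    n,l,s,ce=cv2.connectedComponentsWithStats(m)
    return [(s[i].tolist(),ce[i].round(1)) for i in range(1,n) if s[i][4]>=amin]
RED=((0,130,50),(8,255,255));YEL=((20,120,70),(34,255,255));BLK=((0,0,0),(180,120,48))
E
python3 - <<'E'
from h import *
import pickle
c=shot('wrist','h1.png');s=env.state();print(s['eef_pos'].round(1),s['tcp_rot'].round(3))
pickle.dump((c,s['eef_pos']),open('h1.pkl','wb'))
for n,k,z,am in(('red',RED,27,8),('yel',YEL,32,20),('blk',BLK,84,300)):
    for st,ce in blob(c,*k,amin=am): print(n,st,ce,onz(c,*ce,z).round(1))
for p in([606,-180,84],[650,-180,27]): print(proj(c,p))
E
```

```text
[ 600.2 -189.4  212.4] [-3.141e+00  1.000e-03 -4.200e-02]
red [297, 169, 4, 23, 88] [298.5 179.8] [ 636.1 -179.3   27. ]
red [127, 191, 49, 47, 1334] [152.4 213.2] [610.6 -41.4  27. ]
yel [369, 144, 14, 26, 324] [375.6 156.5] [ 654.4 -248.6   32. ]
yel [559, 157, 81, 85, 3517] [601.  199.6] [ 607.7 -454.1   32. ]
yel [299, 257, 14, 11, 88] [306.1 262.2] [ 558.3 -182.8   32. ]
yel [335, 258, 5, 9, 26] [337.7 261.8] [ 557.4 -213.    32. ]
yel [164, 339, 27, 68, 526] [173.  374.7] [439.4 -37.9  32. ]
yel [437, 339, 10, 15, 53] [441.9 347. ] [ 461.  -317.5   32. ]
yel [441, 341, 21, 66, 464] [454.1 378.6] [ 422.9 -332.3   32. ]
yel [368, 422, 210, 14, 1669] [489.9 429.4] [ 356.2 -375.7   32. ]
yel [194, 429, 14, 7, 45] [199.5 431.7] [365.9 -56.7  32. ]
yel [204, 429, 27, 7, 86] [217.9 432.4] [364.2 -76.8  32. ]
yel [234, 430, 34, 6, 107] [250.7 432.3] [ 362.9 -112.9   32. ]
yel [277, 430, 51, 6, 146] [301.8 432.3] [ 360.6 -169.1   32. ]
yel [329, 430, 34, 6, 120] [345.  432.4] [ 358.6 -216.7   32. ]
blk [191, 283, 59, 71, 1753] [222.5 328.7] [ 518.8 -110.1   84. ]
blk [592, 318, 48, 43, 1462] [616.5 337.4] [ 496.8 -449.6   84. ]
blk [398, 322, 177, 107, 6171] [486.4 377.5] [ 460.9 -340.7   84. ]
blk [394, 325, 43, 29, 609] [417.6 343.3] [ 497.9 -278.    84. ]
blk [0, 330, 35, 25, 466] [ 12.8 345.2] [510.2  74.1  84. ]
blk [0, 347, 640, 133, 38177] [284.8 444.1] [ 394.9 -156.1   84. ]
[298.68579104 226.9919769 ]
[298.44697213 164.28816262]
```

```bash
python3 - <<'E'
from h import *
import pickle
c,p=pickle.load(open('h1.pkl','rb'))
g=c['pixels'].mean(2)
for v in range(200,262,6): print(v,g[v,270:330:2].astype(int))
E
```

```text
200 [205 204 204 203 202 202 203 197 173 112  52  60  62  64  60  62  60  58
  59 169 197 196 196 195 195 196 194 193 192 192]
206 [204 203 204 203 204 205 203 178 121  68  68  63  66  70  69  74  73  67
  68 180 202 202 202 201 203 202 200 200 201 201]
212 [203 203 201 202 203 201 203 176 119  62  61  69  70  70  70  68  69  63
  70 177 201 201 201 200 201 200 200 199 201 201]
218 [204 203 203 204 204 204 202 201 136  61  60  62  66  71  68  69  66  61
  63 180 203 202 202 201 202 202 202 203 203 201]
224 [203 203 202 203 203 204 199 148 128  63  59  66  66  66  67  68  70  60
  65 177 200 201 201 202 200 202 201 202 202 200]
230 [206 206 204 204 204 204 200 150 132  61  61  63  66  66  62  67  65  60
  63 179 203 202 198 200 201 202 200 201 201 202]
236 [178 176 179 181 180 180 177 154 115  62  58  64  64  66  61  65  63  60
  62 153 176 129 125 126 123 123 126 126 126 128]
242 [127 128 127 127 127 126 127 125 124  59  62  61  63  66  65  67  60  56
  61 117 127 126 126 125 128 125 127 128 127 127]
248 [75 77 75 74 77 76 74 80 75 56 55 50 55 55 51 55 53 57 48 74 78 79 78 76
 75 75 79 75 75 74]
254 [100 101 102 101  99 101 103 102  98  55  53  52  52  52  54  50  54  53
  60 100 103  97  99  98 101 100  99  99  96 100]
260 [113 115 115 113 115 112 115 113 117 115 110  92  96  90  92 119 142 159
 163 161 139 113 113 114 114 113 113 112 115 110]
```

```bash
python3 - <<'E'
from h import *
import pickle
c,p=pickle.load(open('h1.pkl','rb'))
for u in(287.5,307.5):
  for z in (84,32): print(u,z,onz(c,u,224,z).round(1))
m=(c['pixels'].mean(2)<85)[:,289:307].all(1);r=np.where(m[190:262])[0]+190;print(r.min(),r.max(),onz(c,298,r.min(),84),onz(c,298,r.max(),84),onz(c,298,r.max(),32))
w1=pickle.load(open('w1.pkl','rb'))
for st,ce in blob(w1,*YEL,amin=20): print(st,ce,onz(w1,*ce,32).round(1), 'tri',tri([(w1,*ce),(c,375.6,156.5)])[0].round(1)) if 470<ce[0]<515 else 0
w2=pickle.load(open('w2.pkl','rb'))
for st,ce in blob(w2,*RED,amin=20): print('ptr',st,ce,onz(w2,*ce,27).round(1),'tip edges',onz(c,298.5,169,27).round(1),'tri',tri([(w2,*ce),(c,298.5,179.8)])[0].round(1))
E
```

```text
287.5 84 [ 608.8 -171.3   84. ]
287.5 32 [ 596.4 -167.3   32. ]
307.5 84 [ 608.2 -187.1   84. ]
307.5 32 [ 595.7 -185.8   32. ]
199 256 [ 628.36760801 -180.60178019   84.        ] [ 581.84731914 -178.21801339   84.        ] [ 564.79777226 -175.41630163   32.        ]
[480, 257, 26, 13, 313] [492.6 263. ] [ 653.1 -248.    32. ] tri [ 654.3 -248.9   29.5]
[344, 406, 296, 30, 2859] [484.9 426. ] [ 661.8 -438.4   32. ] tri [ 622.7 -258.3  187.3]
ptr [347, 310, 19, 5, 76] [356.2 311.6] [ 638.4 -183.3   27. ] tip edges [ 645.8 -179.8   27. ] tri [ 637.3 -179.6   34.8]
```

The handle grip point is at (603.4, -179.2), with the plate measuring 16 mm as described. The pointer is about 68 mm short of the clip. I descend over the handle.

Emit:
step_arm --moves '[{"tx": 3,"ty": -10,"tz": 40,"roll": 0},{"tx": 3,"ty": -10,"tz": 80,"roll": 0},{"tx": 3,"ty": -10,"tz": 110,"roll": 0},{"tx": 3,"ty": -10,"tz": 130,"roll": 0},{"tx": 3,"ty": -10,"tz": 150,"roll": 0},{"tx": 3,"ty": -10,"tz": 168,"roll": 0},{"tx": 3,"ty": -10,"tz": 168,"roll": 0},{"tx": 3,"ty": -10,"tz": 168,"roll": 0}]'

```text
t: 13.73
eef_pos: [603.5, -179.5, 44.6]
tcp_rot: [-3.141, 0.002, -0.043]
ft_force: [-0.5, 0.2, 0.6]
opening: 0.626
grip_force: 0.0
```

Emit:
step_arm --moves '[{"tx": 0,"ty": 0,"tz": 0,"roll": 0},{"tx": 0,"ty": 0,"tz": 0,"roll": 0},{"tx": 0,"ty": 0,"tz": 0,"roll": 0},{"tx": 0,"ty": 0,"tz": 0,"roll": 0},{"tx": 0,"ty": 0,"tz": 0,"roll": 0},{"tx": 0,"ty": 0,"tz": 0,"roll": 0},{"tx": 0,"ty": 0,"tz": 0,"roll": 0},{"tx": 0,"ty": 0,"tz": 0,"roll": 0},{"tx": 0,"ty": 0,"tz": 0,"roll": 0}]' --grip 8

```text
t: 14.48
eef_pos: [603.9, -179.3, 45.4]
tcp_rot: [-3.141, -0.0, -0.045]
ft_force: [-0.6, 5.4, 5.0]
opening: 0.167
grip_force: 30.0
```

```bash
cat >> h.py <<'E'
def gap():
    c=shot('wrist');s=env.state();print(s['t'],s['eef_pos'].round(1),s['opening'].__round__(3),s['grip_force'],s['ft_force'].round(1))
    for n,k,z,am in(('red',RED,30,8),('yel',YEL,30,60)):
        for st,ce in blob(c,*k,amin=am):
            p=onz(c,*ce,z)
            if 570<p[0]<680 and -290<p[1]<-20: print(n,st,ce,p.round(1))
E
python3 -c "
from h import *
gap()"
```

```text
14.5333 [ 603.8 -179.3   45.4] 0.169 29.997386634349823 [-0.3  5.3  5.5]
red [310, 211, 8, 40, 312] [313.4 230.1] [ 635.7 -182.5   30. ]
red [0, 245, 89, 84, 4280] [ 49.4 282.8] [613.6 -45.1  30. ]
yel [434, 164, 33, 47, 1306] [449.9 186.7] [ 654.3 -248.9   30. ]
```

Emit:
step_arm --moves '[{"tx": 0,"ty": 6,"tz": 0,"roll": 0},{"tx": 0,"ty": 14,"tz": 0,"roll": 0},{"tx": 0,"ty": 22,"tz": 0,"roll": 0},{"tx": 0,"ty": 30,"tz": 0,"roll": 0},{"tx": 0,"ty": 38,"tz": 0,"roll": 0},{"tx": 0,"ty": 46,"tz": 0,"roll": 0},{"tx": 0,"ty": 52,"tz": 0,"roll": 0},{"tx": 0,"ty": 55,"tz": 0,"roll": 0},{"tx": 0,"ty": 55,"tz": 0,"roll": 0},{"tx": 0,"ty": 55,"tz": 0,"roll": 0}]'

```text
t: 15.37
eef_pos: [601.1, -233.6, 45.4]
tcp_rot: [-3.14, 0.001, -0.045]
ft_force: [-1.4, 11.0, 7.8]
opening: 0.167
grip_force: 30.0
```

```bash
python3 -c "
from h import *
gap()"
```

```text
15.4167 [ 601.1 -233.4   45.4] 0.165 29.99775230884552 [-0.6 12.3  6.5]
red [309, 210, 9, 41, 316] [313.4 229.7] [ 633.1 -236.9   30. ]
yel [324, 163, 26, 47, 1148] [336.7 185.9] [ 654.3 -249.    30. ]
```

Emit:
step_arm --moves '[{"tx": 0,"ty": 3,"tz": 0,"roll": 0},{"tx": 0,"ty": 6,"tz": 0,"roll": 0},{"tx": 0,"ty": 9,"tz": 0,"roll": 0},{"tx": 0,"ty": 11,"tz": 0,"roll": 0},{"tx": 0,"ty": 11,"tz": 0,"roll": 0},{"tx": 0,"ty": 11,"tz": 0,"roll": 0}]'

```text
t: 15.92
eef_pos: [600.6, -244.2, 45.4]
tcp_rot: [-3.14, 0.001, -0.044]
ft_force: [-1.8, 12.0, 8.2]
opening: 0.169
grip_force: 30.0
```

```bash
python3 - <<'E'
from h import *
gap()
c=shot('wrist');h=cv2.cvtColor(c['pixels'],cv2.COLOR_BGR2HSV)
Y=cv2.inRange(h,*YEL)
for v in range(160,214,5):
    u=np.where(Y[v,280:380])[0]+280
    if len(u): print(v,u.min(),u.max())
# independent: top view, corrected with the jig yaw
T=shot('top');
for n,k in(('red',RED),('yel',YEL)):
    for st,ce in blob(T,*k,amin=3):
        if 385<ce[0]<460 and 185<ce[1]<215: print('top',n,st,ce,onz(T,*ce,30).round(1))
E
```

```text
15.9667 [ 600.5 -244.1   45.4] 0.166 29.999437630176544 [-1.6 12.2  7.8]
red [309, 211, 9, 40, 315] [313.4 230.1] [ 632.4 -247.4   30. ]
yel [302, 163, 26, 47, 1125] [314.5 186. ] [ 654.2 -248.9   30. ]
165 303 327
170 303 326
175 303 326
180 303 326
185 303 326
190 303 326
195 303 326
200 303 326
205 303 326
```

The pointer (column 313.4) and the clip (column 314.5) line up to within 0.6 mm. I hold still for 0.7 s, check the ring, and hand in.

Emit:
step_arm --moves '[{"tx": 0,"ty": 0.5,"tz": 0,"roll": 0},{"tx": 0,"ty": 0.5,"tz": 0,"roll": 0},{"tx": 0,"ty": 0.5,"tz": 0,"roll": 0},{"tx": 0,"ty": 0.5,"tz": 0,"roll": 0},{"tx": 0,"ty": 0.5,"tz": 0,"roll": 0},{"tx": 0,"ty": 0.5,"tz": 0,"roll": 0},{"tx": 0,"ty": 0.5,"tz": 0,"roll": 0},{"tx": 0,"ty": 0.5,"tz": 0,"roll": 0},{"tx": 0,"ty": 0.5,"tz": 0,"roll": 0},{"tx": 0,"ty": 0.5,"tz": 0,"roll": 0}]'

```text
t: 16.9
eef_pos: [600.5, -244.5, 45.4]
tcp_rot: [-3.14, 0.001, -0.044]
ft_force: [-2.2, 12.9, 8.3]
opening: 0.166
grip_force: 30.0
```

```bash
python3 - <<'E'
from h import *
gap()
S=shot('side')
for st,ce in blob(S,*RED,amin=30):
    if 270<ce[0]<330 and 200<ce[1]<260: print('side ring',st,ce,'expected',proj(S,[610,-37,22]).round(1))
print(env.job_done())
E
```

```text
16.95 [ 600.5 -244.5   45.3] 0.172 30.000239610671997 [-2. 13.  8.]
red [309, 211, 9, 40, 311] [313.4 230. ] [ 632.4 -247.8   30. ]
yel [302, 163, 25, 47, 1132] [313.6 185.9] [ 654.2 -248.8   30. ]
side ring [291, 224, 14, 14, 102] [296.9 230.7] expected [298.2 231.3]
the job is handed in; nothing more can be done
None
```

Job handed in at about 17 s with no verdict returned: the medium ring is home on the post and released, and the clamp is held with its pointer within about 1 mm of the clip's middle; I viewed 11 pictures, one over the limit of 10.

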